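# Snap the food box lid shut

## Task

The lid lies on the food box, but the four sides of its rim still stand up unclipped. With the fingertips, press the rim down one side after another, all the way round, until every side has snapped shut and stays down. Press only the solid grey rim, not the thin clear panel in the middle; do not lift anything, and leave the box, its lid and the other things where they are.

Things in the scene. Friction and masses are not known exactly. Their poses are not given: they have to be found in the camera images.
- food_box: white plastic food box, loose, 110 x 160 mm, 68 mm high, about 0.9 kg with a lemon and a garlic bulb in it. Origin at the centre of its underside; x across its short side (away from the robot at yaw 0), y along its long side (to the left), z up. Just under its rim each side has a moulded bead, 3.6 mm deep, that a clip of the lid snaps under.
- lid: grey lid, loose, already lying in place on the box with its corners down round the box's rim: 119 x 169 mm, about 0.25 kg. Origin at the centre of its underside (68 mm above the box's underside), axes as the box's. Stiff corners and inner frame, 4 mm thick; between the corners each of the four sides of the rim is a hinged section.
- lid_panel: thin clear panel, 56 x 106 mm, in the middle of the lid, its top 3 mm below the frame's. It must not be pressed. Origin and axes as the lid's.
- lid_middle (a point): centre of the lid's underside (the lid's origin).
- press_near (a point): place to press, straight down, on the rim section of the near long side (towards -x of the box): top face, middle of its length, on the finger ribs right over the box's wall (55 mm along x from the lid's centre). The section is 92 x 22 mm and reaches 4.4 mm beyond this point, which is about 77 mm above the box's underside while the section stands up, 72 to 73 mm once snapped.
- press_right (a point): place to press, straight down, on the rim section of the right short side (-y): top face, middle of its length, on the finger ribs right over the box's wall (80 mm along y from the lid's centre). The section is 48 x 22 mm and reaches 4.4 mm beyond this point, which is about 77 mm above the box's underside while the section stands up, 72 to 73 mm once snapped.
- press_far (a point): place to press, straight down, on the rim section of the far long side (+x): top face, middle of its length, on the finger ribs right over the box's wall (55 mm along x from the lid's centre). The section is 92 x 22 mm and reaches 4.4 mm beyond this point, which is about 77 mm above the box's underside while the section stands up, 72 to 73 mm once snapped.
- press_left (a point): place to press, straight down, on the rim section of the left short side (+y): top face, middle of its length, on the finger ribs right over the box's wall (80 mm along y from the lid's centre). The section is 48 x 22 mm and reaches 4.4 mm beyond this point, which is about 77 mm above the box's underside while the section stands up, 72 to 73 mm once snapped.
- rim_near (a joint): angle of the rim section of the near long side (towards -x of the box), hinged 18 mm inside the box's wall. 0 = standing up 0.3 rad (as at the start; a weak spring returns it unless it snaps), 0.30 = level on the box's rim; once snapped it stays at 0.24 or more. It takes about 8 N on the pressing place, up to 12 N further in; the click comes about 4.5 mm down, 1 mm before it is level.
- clip_near (a joint): spread of the sprung clip that hangs 13 mm down from the outer edge of that section (near long side (towards -x of the box)). 0 = straight; about 0.2 while its nose rides over the bead; 0 again once it has snapped under it.
- rim_right (a joint): angle of the rim section of the right short side (-y), hinged 18 mm inside the box's wall. 0 = standing up 0.3 rad (as at the start; a weak spring returns it unless it snaps), 0.30 = level on the box's rim; once snapped it stays at 0.24 or more. It takes about 8 N on the pressing place, up to 12 N further in; the click comes about 4.5 mm down, 1 mm before it is level.
- clip_right (a joint): spread of the sprung clip that hangs 13 mm down from the outer edge of that section (right short side (-y)). 0 = straight; about 0.2 while its nose rides over the bead; 0 again once it has snapped under it.
- rim_far (a joint): angle of the rim section of the far long side (+x), hinged 18 mm inside the box's wall. 0 = standing up 0.3 rad (as at the start; a weak spring returns it unless it snaps), 0.30 = level on the box's rim; once snapped it stays at 0.24 or more. It takes about 8 N on the pressing place, up to 12 N further in; the click comes about 4.5 mm down, 1 mm before it is level.
- clip_far (a joint): spread of the sprung clip that hangs 13 mm down from the outer edge of that section (far long side (+x)). 0 = straight; about 0.2 while its nose rides over the bead; 0 again once it has snapped under it.
- rim_left (a joint): angle of the rim section of the left short side (+y), hinged 18 mm inside the box's wall. 0 = standing up 0.3 rad (as at the start; a weak spring returns it unless it snaps), 0.30 = level on the box's rim; once snapped it stays at 0.24 or more. It takes about 8 N on the pressing place, up to 12 N further in; the click comes about 4.5 mm down, 1 mm before it is level.
- clip_left (a joint): spread of the sprung clip that hangs 13 mm down from the outer edge of that section (left short side (+y)). 0 = straight; about 0.2 while its nose rides over the bead; 0 again once it has snapped under it.
- paprika: spice jar with a yellow cap, 45 x 45 x 100 mm, loose, to be left alone. Origin at the centre of its underside.
- salt_shaker: salt shaker with a metal top, 44 x 44 x 90 mm, loose, to be left alone. Origin at the centre of its underside.
- tomato: tomato, about 74 x 72 x 69 mm, loose, to be left alone. Origin at the centre of its underside.
- tin_fish: flat round tin, 86 mm across, 40 mm high, loose, to be left alone. Origin at the centre of its underside.
- onion: onion, about 73 x 75 x 77 mm, loose, to be left alone. Origin at the centre of its underside.
- honey_jar: honey jar with a black lid, 63 x 63 x 94 mm, loose, to be left alone. Origin at the centre of its underside.
- stone_mug: blue-grey stoneware mug, 87 x 123 x 96 mm, loose, to be left alone. Origin at the centre of its underside.
There are look-alikes about, which are no part of the job. Of the things shaped like the lid, the grey one is meant.

How it is judged:
On the way:
1. a side of the rim has been snapped shut while another still stands up (((value of joint rim_near above 0.215 rad and value of joint clip_near below 0.06 rad) or (value of joint rim_right above 0.215 rad and value of joint clip_right below 0.06 rad) or (value of joint rim_far above 0.215 rad and value of joint clip_far below 0.06 rad) or (value of joint rim_left above 0.215 rad and value of joint clip_left below 0.06 rad)) and value of joint any of rim_near, rim_right, rim_far, rim_left below 0.1 rad), for 0.1 s.
At the end, for the whole second after the job is handed in: All four rim sections snapped: each section's angle over 0.215 rad (it stays at 0.24 or more once snapped) and each clip back within 0.06 rad of straight; the lid lies on the box (within 2 mm) at rest and the box stands flat on the worktop (value of joint each of rim_near, rim_right, rim_far, rim_left above 0.215 rad and value of joint each of clip_near, clip_right, clip_far, clip_left below 0.06 rad and linear speed of lid below 0.02 m/s and height (world z) of food_box below 0.005 m and angle between food_box's own z axis and vertical below 0.03 rad and z of lid_middle in the frame of food_box below 0.07 m); the robot touches nothing.
It fails at once if the thin clear panel was pressed (over 6 N) (contact force between any of the fingers, the arm and lid_panel above 6 N).
It fails at once if the lid was lifted off (z of lid_middle in the frame of food_box above 0.08 m).
It fails at once if the box was lifted, tipped or pushed more than 30 mm away (height (world z) of food_box above 0.02 m or angle between food_box's own z axis and vertical above 0.2 rad or distance of food_box from where it was at the start of the episode above 0.03 m).
It fails at once if another thing was moved more than 30 mm (distance of any of paprika, salt_shaker, tomato, tin_fish, onion, honey_jar, stone_mug from where it was at the start of the episode above 0.03 m).
It also fails if it takes over 45 s, if anything falls off the work surface, if the arm or the gripper's body presses on something with over 40 N, if the wrist force passes 120 N, or if a joint passes its speed limit or range.

## Robot

A 6-joint arm with a two-finger parallel gripper is mounted at the origin on a cart in front of the work surface, level with it; the furniture and walls round the work are solid. World frame = base frame: x ahead of the robot, y to its left, z up, the work surface at z = 0. Lengths are in m, angles in rad, forces in N, time in s.
With the tool pointing down it reaches from about 0.275 to 0.875 m from the base axis. Payload 12.5 kg.
Tool frame: the origin (TCP) lies on the centre line of the jaws, within the pads' length; the fingertips stand 14 mm ahead of it and the grasp point (between the pads) lies 5 mm behind it; z points along the fingers, y is the line along which they close (so a half turn about z gives the same grasp; the last joint's range is limited). The gripper opens to 85 mm and grips with 20 to 120 N. Pads are 22 mm wide; open, the fingers measure 114 mm over their backs; the gripper's body (76 mm by 85 mm) begins 54 mm behind the grasp point. The pads swing forward as they close: fully open they stand 13 mm farther back than shut.
Start: joints at [1.077, 0.351, 1.652, -0, 1.139, -0.085], TCP at [0.219, 0.505, 0.245] pointing down, gripper open.
Joint ranges: [-2.75, 2.75], [-0.79, 2.1], [0.01, 2.65], [-1.57, 4.71], [0.07, 3.14], [-2.87, 2.87]. Speed limits (rad/s): [2.22, 2.22, 2.79, 3.14, 3.14, 3.14].

## Interface

Orientations are given as a unit quaternion [x, y, z, w].
In Python, from plant import r gives the robot as it stands.
- The arm moves only by the tool shift_gripper, called after "Emit:" by a JSON object that holds its "fn" and its "kwargs", one argument or row to a line. Schema: {"type":"object","properties":{"segments":{"type":"array","items":{"type":"object","properties":{"dx":{"type":"number"},"dy":{"type":"number"},"dz":{"type":"number"},"rz":{"type":"number"}},"additionalProperties":false},"minItems":1,"maxItems":5},"finger_gap":{"type":"number"},"grip_n":{"type":"number"},"only":{"type":"string"},"quiet":{"type":"boolean"},"lines":{"type":"string"}},"required":["segments"],"additionalProperties":false}. segments is a list of rows, 1 to 5 of them, each an object with the fields dx, dy, dz (the shift in m), rz (a turn about the tool's z in rad); a field left out counts as zero; each row shifts and turns the commanded pose from where the row before left it, along the tool's axes as they then stand; what a row does not reach is not made up. A row lasts 1/8 s, in which the tool goes at most 0.0625 m and 0.188 rad, less where a joint would pass 70% of its speed; a pose out of reach is approached as far as the arm can. finger_gap is the opening from 0.0 (shut) to 1.0 (fully open), set as the call begins (left out keeps the last). The fingers move at their own pace and stop on an object; grip_n is the grip in N (left out, the last holds). Time passes only in rows, so rows that do not move let the fingers close. The tool returns the time, the measured TCP pose, the force, the opening and the grip force at its end. only (a regular expression) keeps the lines of the reply that match it, lines (a string "A,B") keeps lines A to B, and quiet returns only ok. Input that does not fit is refused with a message, and nothing moves.
- r.sense(): the state, without advancing time (a new reading comes with each control period).
- r.read_camera(name): name is "scene" or "top" or "wrist"; returns a dict with "image" (400x640x3 uint8, red, green, blue), "K" (3x3 intrinsics, pixels), "k1" (the pictures are not rectified: a ray, as slopes to the right and down, at radius r is drawn at 1 + k1 r^2 times it, then the intrinsics apply), "T" (4x4, takes a point from camera to world coordinates); the wrist camera has in their place "T_tool_cam" (4x4, takes a point from camera to tool coordinates, whose origin is the TCP and whose axes are the flange's). Camera axes: x right, y down, z forward; pixel columns grow to the right and rows downward; lengths in m; the calibration is good to about 2 mm. A picture is of the moment at which its call begins: read the wrist's pose just before it. There is no depth.
- r.sign_off(): hands the job in; it is judged then, once.
The state is a dict: "clock": time; "joint_pos": joint angles; "dq": joint speeds; "effort": joint torques, N m; "eef_pos": TCP position; "tool_rot": TCP orientation; "force": force on the tool from outside, world axes, zero at the start; "moment": the same for the moment, N m; "grip_width": opening from 0.0 (shut) to 1.0 (fully open); "finger_force": force on a finger pad.
Only numpy, scipy, OpenCV 4.12 (cv2) and the standard library are available. Lean on these libraries where they do the work, as an engineer would, in place of code of your own. Each camera call takes 0.05 s, during which the arm holds its last target. There are 200 camera calls.

## Working session

There is one attempt and no reset: what is moved stays moved. The work goes in short steps, Python scripts to look and compute and a tool call to move; the robot and the scene stay as the last step left them, time stands still between calls to the robot, and variables do not carry over. Pictures are saved under pics/ and viewed, at most 10 in all, crops included, and the job is handed in when it is done.

```bash
mkdir -p pics; ls; python3 - <<'E'
from plant import r
import cv2
s=r.sense();print({k:s[k] for k in("clock","eef_pos","tool_rot","force","grip_width")})
for n in("top","scene"):
    c=r.read_camera(n);cv2.imwrite(f"pics/{n}1.png",c["image"][:,:,::-1]);print(n,c["K"],c["k1"],c["T"])
E
```

```text
pics
{'clock': 0.0, 'eef_pos': array([0.21846047, 0.5044074 , 0.24477862]), 'tool_rot': array([ 2.02981460e-01,  9.79182425e-01, -5.27953722e-04, -1.62378770e-04]), 'force': array([ 0.23991656, -0.25665273,  0.47004239]), 'grip_width': 1.000494438345603}
top [[416.64404361   0.         328.07874595]
 [  0.         416.64404361 193.94276382]
 [  0.           0.           1.        ]] 0.022228858944123533 [[ 0.01068297 -0.99641263  0.08395086  0.38654739]
 [-0.99973472 -0.00892983  0.02123082 -0.15354592]
 [-0.02040499 -0.0841554  -0.9962437   1.47059793]
 [ 0.          0.          0.          1.        ]]
scene [[368.98914732   0.         324.54552727]
 [  0.         368.98914732 199.25813176]
 [  0.           0.           1.        ]] -0.0844466497250366 [[ 0.51440081 -0.44667283  0.73203497 -0.42365098]
 [-0.85749629 -0.25837576  0.44490682 -0.70276791]
 [-0.0095877  -0.8565777  -0.51592899  0.71558947]
 [ 0.          0.          0.          1.        ]]
```

View pics/top1.png

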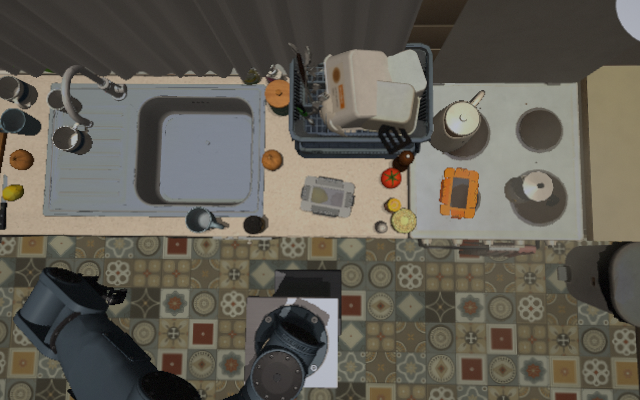

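View pics/scene1.png

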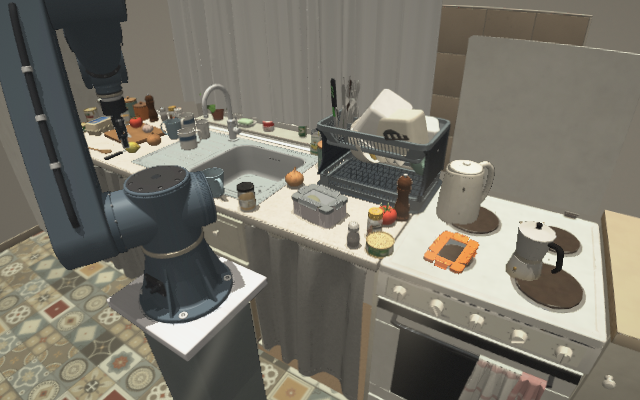

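The grey lid is at about (328,196) in top and (320,203) in scene. I'll enlarge both.

```bash
python3 - <<'E'
import cv2,numpy as np
a=cv2.imread("pics/top1.png")[165:229,285:370];b=cv2.imread("pics/scene1.png")[170:234,278:363]
f=lambda i:cv2.resize(i,None,fx=8.5,fy=4.6*0+8.5,interpolation=cv2.INTER_CUBIC)
cv2.imwrite("pics/c1.png",cv2.resize(a,(765,576),interpolation=cv2.INTER_CUBIC))
cv2.imwrite("pics/c2.png",cv2.resize(b,(765,576),interpolation=cv2.INTER_CUBIC))
E
```

```text
(no output)
```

View pics/c1.png

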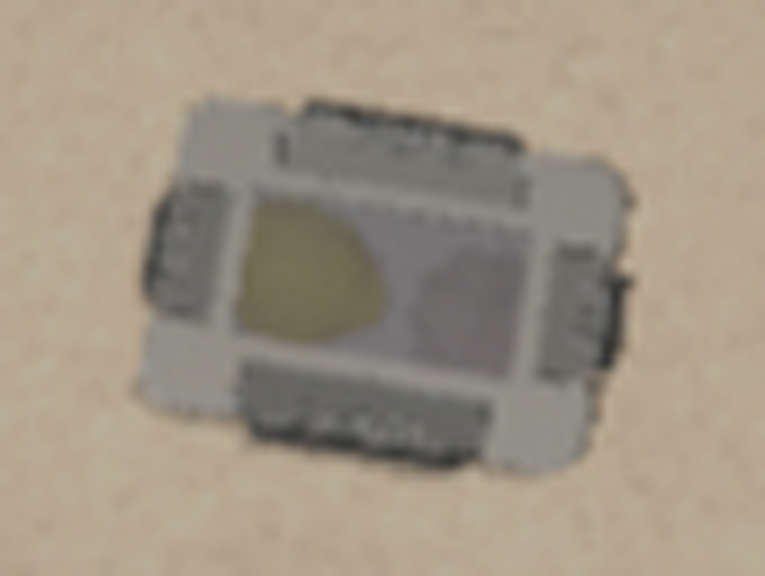

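View pics/c2.png

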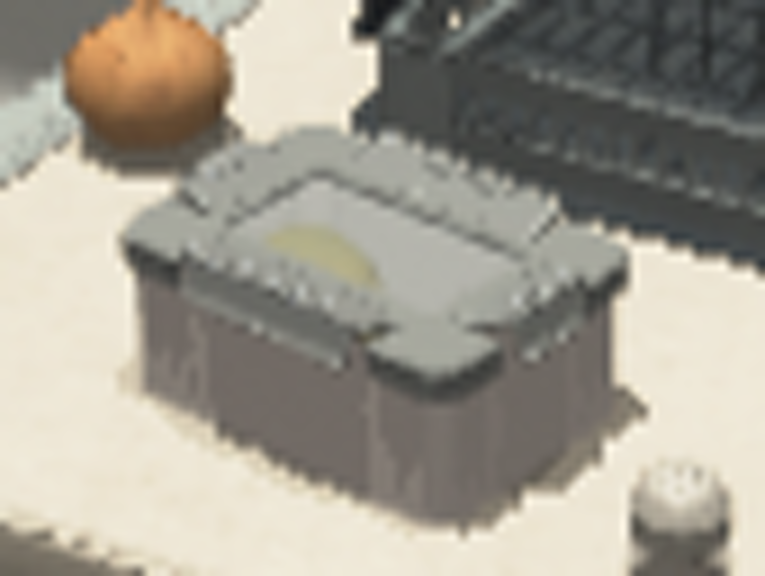

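```bash
cat > h.py <<'E'
import numpy as np,cv2
def ray(c,p,T=None):
    T=c["T"] if T is None else T
    d=np.array([c["k1"],0,0,0,0],float)
    # k1 model: drawn = ray*(1+k1 r^2), same as OpenCV
    q=cv2.undistortPoints(np.array([[p]],float),c["K"],d)[0,0]
    v=T[:3,:3]@np.array([q[0],q[1],1]);return T[:3,3],v/np.linalg.norm(v)
def tri(R):
    A=sum(np.eye(3)-np.outer(v,v) for o,v in R);b=sum((np.eye(3)-np.outer(v,v))@o for o,v in R)
    x=np.linalg.solve(A,b);return x,[np.linalg.norm(np.cross(x-o,v)) for o,v in R]
def atz(R,z):o,v=R;return o+v*(z-o[2])/v[2]
E
python3 - <<'E'
from plant import r
from h import *
t=r.read_camera("top");s=r.read_camera("scene")
P={"panFL":((252,190),(325,180)),"panNL":((233,335),(228,232)),"panFR":((532,228),(530,265)),
"outFL":((190,100),(310,125)),"outNL":((140,408),(122,240)),"outNR":((590,472),(430,370)),"outFR":((632,170),(628,255))}
C=lambda p,o:(o[0]+(p[0]+.5)/9-.5,o[1]+(p[1]+.5)/9-.5)
for n,(a,b) in P.items():
    ra,rb=ray(t,C(a,(285,165))),ray(s,C(b,(278,170)))
    x,e=tri([ra,rb]);print(n,x.round(4),np.round(e,4),atz(ra,.072).round(4))
for p in((515,378),):print(atz(ray(t,C(p,(285,165))),.072))
a=[atz(ray(t,C(p,(285,165))),.072) for p in((252,190),(532,228),(515,378),(233,335))]
print("c",np.mean(a,0),np.linalg.norm(a[0]-a[1]),np.linalg.norm(a[1]-a[2]),[np.arctan2(d[0],-d[1]) for d in(a[1]-a[0],a[2]-a[3])])
a=[atz(ray(t,C(p,(285,165))),.072) for p in((190,100),(632,170),(590,472),(140,408))]
print("c",np.mean(a,0),np.linalg.norm(a[0]-a[1]),np.linalg.norm(a[1]-a[2]),[np.arctan2(d[0],-d[1]) for d in(a[1]-a[0],a[2]-a[3])])
E
```

```text
panFL [ 0.534  -0.0728  0.0665] [0.0026 0.0026] [ 0.532 -0.071  0.072]
panNL [ 0.4783 -0.0655  0.0688] [0.0013 0.0013] [ 0.4774 -0.0646  0.072 ]
panFR [ 0.5194 -0.1766  0.0661] [0.0005 0.0005] [ 0.5186 -0.1761  0.072 ]
outFL [ 0.5665 -0.0474  0.0691] [0.0005 0.0005] [ 0.5658 -0.0472  0.072 ]
outNL [ 0.4516 -0.0324  0.0692] [0.003 0.003] [ 0.4497 -0.0303  0.072 ]
outNR [ 0.425  -0.1945  0.0776] [0.0044 0.0044] [ 0.4276 -0.1984  0.072 ]
outFR [ 0.5396 -0.2112  0.0707] [0.0026 0.0026] [ 0.5407 -0.2134  0.072 ]
[ 0.4623078  -0.17021047  0.072     ]
c [ 0.49756849 -0.12049489  0.072     ] 0.10597717201946057 0.056584389398168025 [np.float64(-0.12680843442326736), np.float64(-0.14199167013148073)]
c [ 0.49596333 -0.12230689  0.072     ] 0.16809250540937182 0.11416709734718226 [np.float64(-0.14975311354097331), np.float64(-0.13122524200946264)]
```

Pose found: lid centre ≈ (0.497, −0.121), height ≈ 0.07 m and yaw ≈ −0.137. Sizes agree with the text. I'll turn the tool to the box's axes, shut the fingers and travel over.

Emit:
{"fn": "shift_gripper", "kwargs": {
  "segments": [
    {"rz": -0.136},
    {"rz": -0.136},
    {"dx": -0.028,"dy": -0.053},
    {"dx": -0.028,"dy": -0.053},
    {"dx": -0.028,"dy": -0.053}
  ],
  "finger_gap": 0.0,
  "grip_n": 20
}}

```text
clock: 0.82
eef_pos: [0.2803, 0.334, 0.2452]
tool_rot: [0.068, 0.998, -0.0, 0.0]
force: [0.6, 1.0, 0.8]
grip_width: -0.004
finger_force: 0.0
```

Emit:
{"fn": "shift_gripper", "kwargs": {
  "segments": [
    {"dx": -0.028,"dy": -0.053},
    {"dx": -0.028,"dy": -0.053},
    {"dx": -0.028,"dy": -0.053},
    {"dx": -0.028,"dy": -0.053},
    {"dx": -0.028,"dy": -0.053}
  ]
}}

```text
clock: 1.45
eef_pos: [0.383, 0.0522, 0.2455]
tool_rot: [0.068, 0.998, 0.0, 0.0]
force: [0.4, -0.1, 0.2]
grip_width: -0.003
finger_force: 0.0
```

```bash
python3 - <<'E'
from plant import r
from h import *
t=r.read_camera("top");s=r.read_camera("scene")
for a,b in(((432,137),(437,180)),((290,140),(322,133))):
    print("rack",tri([ray(t,a),ray(s,b)]))
print(r.sense()["tool_rot"],r.sense()["joint_pos"])
E
```

```text
rack (array([ 0.68770891, -0.46202372,  0.1375764 ]), [np.float64(0.0036356699613525802), np.float64(0.0036356699613527533)])
rack (array([ 0.66124869, -0.02066251,  0.22734315]), [np.float64(0.012818559051964244), np.float64(0.012818559051964294)])
[ 7.14674767e-02  9.97442763e-01 -3.65907237e-04  4.47411405e-04] [ 9.11166714e-03  4.51174574e-02  2.03547749e+00 -9.18711142e-04
  1.06016492e+00 -1.41817906e+00]
```

Emit:
{"fn": "shift_gripper", "kwargs": {
  "segments": [
    {"dx": -0.027,"dy": -0.052},
    {"dx": -0.027,"dy": -0.052},
    {"dx": -0.028,"dy": -0.052},
    {}
  ]
}}

```text
clock: 2.05
eef_pos: [0.4434, -0.1138, 0.245]
tool_rot: [0.07, 0.998, -0.0, -0.0]
force: [-0.1, 0.6, -0.0]
grip_width: 0.004
finger_force: 0.0
```

```bash
cat > look.py <<'E'
import sys;from plant import r
from h import *
from scipy.spatial.transform import Rotation as R
def pose():
    s=r.sense();M=np.eye(4);M[:3,:3]=R.from_quat(s["tool_rot"]).as_matrix();M[:3,3]=s["eef_pos"];return M
M=pose();c=r.read_camera("wrist")
np.savez("w%s.npz"%sys.argv[1],K=c["K"],k1=c["k1"],T=M@c["T_tool_cam"])
cv2.imwrite("pics/w%s.png"%sys.argv[1],c["image"][:,:,::-1]);print(M.round(4),c["T_tool_cam"].round(3))
E
python3 look.py 1
```

```text
[[-9.902e-01  1.397e-01 -1.000e-04  4.434e-01]
 [ 1.397e-01  9.902e-01 -2.000e-04 -1.138e-01]
 [ 1.000e-04 -2.000e-04 -1.000e+00  2.450e-01]
 [ 0.000e+00  0.000e+00  0.000e+00  1.000e+00]] [[-0.001 -0.963 -0.271  0.069]
 [ 1.    -0.001 -0.001 -0.001]
 [ 0.    -0.271  0.963 -0.129]
 [ 0.     0.     0.     1.   ]]
```

View pics/w1.png

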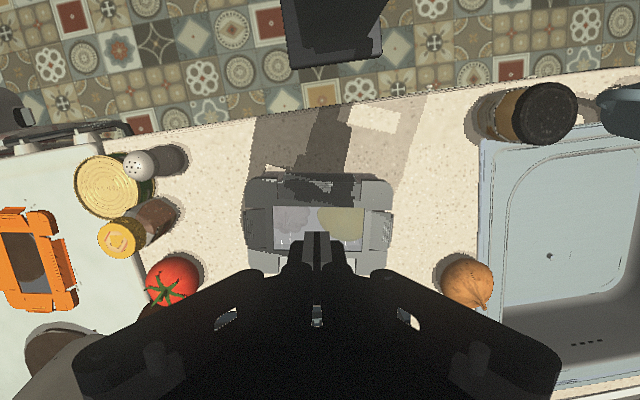

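The lid spans about (243–393, 178–275) and the panel's near corners are at (273,206) and (363,207). It looks square to the tool. I'll check the pose against this view.

```bash
python3 - <<'E'
from h import *
w=dict(np.load("w1.npz"))
A=w["T"]
u=-0.137;ex=np.array([np.cos(u),np.sin(u),0]);ey=np.array([-np.sin(u),np.cos(u),0]);c=np.array([.497,-.121,.072])
for n,p in dict(panNR=(273,206),panNL=(363,207),panFL=(363,250),outNR=(246,179),outNL=(392,181)).items():
    x=atz(ray(w,p),.072);print(n,x.round(4),"box",((x-c)@ex).round(4),((x-c)@ey).round(4))
q=np.linalg.inv(A)@np.array([.4434,-.1138,.231,1]);print("tip px",q[:3]/q[2]*w["K"][0,0]+np.r_[w["K"][:2,2],0])
E
```

```text
panNR [ 0.4616 -0.1675  0.072 ] box -0.0288 -0.0509
panNL [ 0.4773 -0.0656  0.072 ] box -0.0271 0.0522
panFL [ 0.5313 -0.0707  0.072 ] box 0.0271 0.0545
outNR [ 0.4262 -0.1917  0.072 ] box -0.0604 -0.0797
outNL [ 0.4515 -0.0304  0.072 ] box -0.0575 0.0835
tip px [317.8276702  247.18823072 276.37155147]
```

Emit:
{"fn": "shift_gripper", "kwargs": {
  "segments": [
    {"dx": 0.002,"dz": 0.045},
    {"dz": 0.045},
    {"dz": 0.040},
    {"dz": 0.005},
    {}
  ]
}}

```text
clock: 2.72
eef_pos: [0.441, -0.1107, 0.1112]
tool_rot: [0.068, 0.998, -0.0, 0.0]
force: [0.2, 0.2, -0.0]
grip_width: 0.001
finger_force: 0.0
```

Emit:
{"fn": "shift_gripper", "kwargs": {
  "segments": [
    {"dz": 0.005},
    {"dz": 0.005},
    {}
  ]
}}

```text
clock: 3.1
eef_pos: [0.4406, -0.1114, 0.1003]
tool_rot: [0.068, 0.998, 0.0, -0.0]
force: [-0.1, -1.1, 0.2]
grip_width: -0.002
finger_force: 0.0
```

Emit:
{"fn": "shift_gripper", "kwargs": {
  "segments": [
    {"dz": 0.004},
    {"dz": 0.003},
    {}
  ]
}}

```text
clock: 3.48
eef_pos: [0.4406, -0.1114, 0.0931]
tool_rot: [0.068, 0.998, 0.0, -0.0]
force: [0.4, -0.2, 0.3]
grip_width: 0.0
finger_force: 0.1
```

Emit:
{"fn": "shift_gripper", "kwargs": {
  "segments": [
    {"dz": 0.002},
    {}
  ]
}}

```text
clock: 3.72
eef_pos: [0.4406, -0.1114, 0.0913]
tool_rot: [0.068, 0.998, 0.0, -0.0]
force: [-0.4, 0.3, 2.5]
grip_width: -0.001
finger_force: 1.2
```

Emit:
{"fn": "shift_gripper", "kwargs": {
  "segments": [
    {"dz": 0.0015},
    {}
  ]
}}

```text
clock: 3.98
eef_pos: [0.4407, -0.1114, 0.0897]
tool_rot: [0.068, 0.998, -0.0, -0.0]
force: [-0.2, 0.2, 1.2]
grip_width: 0.002
finger_force: 0.8
```

Emit:
{"fn": "shift_gripper", "kwargs": {
  "segments": [
    {"dz": 0.001},
    {"dz": 0.001},
    {}
  ]
}}

```text
clock: 4.35
eef_pos: [0.4407, -0.1114, 0.0876]
tool_rot: [0.068, 0.998, 0.0, -0.0]
force: [-0.1, -0.0, 0.3]
grip_width: -0.002
finger_force: 0.0
```

Emit:
{"fn": "shift_gripper", "kwargs": {
  "segments": [
    {"dz": 0.001},
    {}
  ]
}}

```text
clock: 4.6
eef_pos: [0.4407, -0.1114, 0.0868]
tool_rot: [0.068, 0.998, -0.0, 0.0]
force: [-1.0, 1.4, 1.3]
grip_width: 0.001
finger_force: 0.5
```

Emit:
{"fn": "shift_gripper", "kwargs": {
  "segments": [
    {"dz": 0.001},
    {}
  ]
}}

```text
clock: 4.85
eef_pos: [0.4407, -0.1114, 0.086]
tool_rot: [0.068, 0.998, -0.0, 0.0]
force: [-1.9, 0.1, 6.4]
grip_width: -0.005
finger_force: 3.1
```

Emit:
{"fn": "shift_gripper", "kwargs": {
  "segments": [
    {"dz": 0.0007},
    {}
  ]
}}

```text
clock: 5.1
eef_pos: [0.4407, -0.1114, 0.0859]
tool_rot: [0.068, 0.998, -0.0, 0.0]
force: [-5.5, 2.1, 17.3]
grip_width: 0.004
finger_force: 8.8
```

Emit:
{"fn": "shift_gripper", "kwargs": {
  "segments": [
    {"dz": 0.0007},
    {}
  ]
}}

```text
clock: 5.35
eef_pos: [0.4408, -0.1114, 0.0858]
tool_rot: [0.068, 0.998, -0.0, 0.0]
force: [-9.1, 2.6, 28.6]
grip_width: -0.003
finger_force: 14.5
```

Emit:
{"fn": "shift_gripper", "kwargs": {
  "segments": [
    {"dz": 0.0007},
    {}
  ]
}}

```text
clock: 5.6
eef_pos: [0.4408, -0.1114, 0.0857]
tool_rot: [0.068, 0.998, -0.0, 0.0]
force: [-13.1, 4.2, 40.7]
grip_width: 0.0
finger_force: 20.3
```

Emit:
{"fn": "shift_gripper", "kwargs": {
  "segments": [
    {"dz": -0.030},
    {"dx": -0.028,"dy": -0.042},
    {"dx": -0.029,"dy": -0.041},
    {"dz": 0.010},
    {"dz": 0.009}
  ]
}}

```text
clock: 6.22
eef_pos: [0.4851, -0.2009, 0.0937]
tool_rot: [0.069, 0.998, 0.0, -0.001]
force: [0.1, 0.9, -0.0]
grip_width: -0.003
finger_force: 0.0
```

Emit:
{"fn": "shift_gripper", "kwargs": {
  "segments": [
    {"dz": 0.002},
    {}
  ]
}}

```text
clock: 6.48
eef_pos: [0.4856, -0.2007, 0.0926]
tool_rot: [0.068, 0.998, 0.0, -0.0]
force: [-1.3, 0.9, 0.7]
grip_width: -0.002
finger_force: 0.2
```

Emit:
{"fn": "shift_gripper", "kwargs": {
  "segments": [
    {"dz": 0.0015},
    {}
  ]
}}

```text
clock: 6.72
eef_pos: [0.4859, -0.2013, 0.0915]
tool_rot: [0.068, 0.998, -0.0, 0.0]
force: [-0.6, 0.6, 1.6]
grip_width: -0.001
finger_force: 1.0
```

Emit:
{"fn": "shift_gripper", "kwargs": {
  "segments": [
    {"dz": 0.0015},
    {}
  ]
}}

```text
clock: 6.98
eef_pos: [0.4859, -0.2015, 0.0897]
tool_rot: [0.068, 0.998, -0.0, 0.0]
force: [-1.0, -0.1, 2.0]
grip_width: 0.001
finger_force: 0.8
```

Emit:
{"fn": "shift_gripper", "kwargs": {
  "segments": [
    {"dz": 0.0015},
    {}
  ]
}}

```text
clock: 7.22
eef_pos: [0.4856, -0.2012, 0.0879]
tool_rot: [0.068, 0.998, 0.0, -0.0]
force: [-0.6, 0.6, 0.7]
grip_width: 0.003
finger_force: 0.0
```

Emit:
{"fn": "shift_gripper", "kwargs": {
  "segments": [
    {"dz": 0.001},
    {}
  ]
}}

```text
clock: 7.48
eef_pos: [0.4858, -0.2014, 0.0871]
tool_rot: [0.068, 0.998, 0.0, -0.0]
force: [0.2, -0.1, 1.6]
grip_width: -0.0
finger_force: 0.5
```

Emit:
{"fn": "shift_gripper", "kwargs": {
  "segments": [
    {"dz": 0.001},
    {}
  ]
}}

```text
clock: 7.72
eef_pos: [0.4859, -0.2014, 0.0862]
tool_rot: [0.068, 0.998, -0.0, 0.0]
force: [-0.1, -1.0, 0.9]
grip_width: 0.002
finger_force: 0.6
```

Emit:
{"fn": "shift_gripper", "kwargs": {
  "segments": [
    {"dz": 0.001},
    {}
  ]
}}

```text
clock: 7.98
eef_pos: [0.4859, -0.2014, 0.086]
tool_rot: [0.068, 0.998, -0.0, 0.0]
force: [-2.7, 0.1, 12.3]
grip_width: -0.001
finger_force: 6.0
```

Emit:
{"fn": "shift_gripper", "kwargs": {
  "segments": [
    {"dz": 0.001},
    {}
  ]
}}

```text
clock: 8.22
eef_pos: [0.486, -0.2015, 0.0858]
tool_rot: [0.068, 0.998, -0.0, 0.0]
force: [-8.1, 2.5, 24.2]
grip_width: -0.001
finger_force: 12.0
```

Emit:
{"fn": "shift_gripper", "kwargs": {
  "segments": [
    {"dz": -0.030},
    {"dx": -0.028,"dy": 0.041},
    {"dx": -0.028,"dy": 0.041},
    {"dz": 0.010},
    {"dz": 0.010}
  ]
}}

```text
clock: 8.85
eef_pos: [0.552, -0.1278, 0.0933]
tool_rot: [0.068, 0.998, 0.0, -0.0]
force: [-0.2, -0.0, -0.6]
grip_width: 0.001
finger_force: 0.0
```

Emit:
{"fn": "shift_gripper", "kwargs": {
  "segments": [
    {"dz": 0.0015},
    {}
  ]
}}

```text
clock: 9.1
eef_pos: [0.552, -0.1284, 0.0926]
tool_rot: [0.069, 0.998, 0.0, -0.0]
force: [0.1, -0.4, 0.6]
grip_width: -0.006
finger_force: 0.2
```

Emit:
{"fn": "shift_gripper", "kwargs": {
  "segments": [
    {"dz": 0.002},
    {"dz": 0.002},
    {}
  ]
}}

```text
clock: 9.48
eef_pos: [0.5523, -0.1277, 0.0885]
tool_rot: [0.068, 0.998, 0.0, -0.0]
force: [-0.2, -0.6, 0.1]
grip_width: -0.002
finger_force: 0.1
```

Emit:
{"fn": "shift_gripper", "kwargs": {
  "segments": [
    {"dz": 0.001},
    {}
  ]
}}

```text
clock: 9.72
eef_pos: [0.5524, -0.1277, 0.0875]
tool_rot: [0.068, 0.998, 0.0, -0.0]
force: [0.6, -0.3, -0.5]
grip_width: -0.0
finger_force: 0.0
```

Emit:
{"fn": "shift_gripper", "kwargs": {
  "segments": [
    {"dz": 0.001},
    {}
  ]
}}

```text
clock: 9.98
eef_pos: [0.5525, -0.1277, 0.0867]
tool_rot: [0.068, 0.998, -0.0, 0.0]
force: [0.1, 0.3, 0.1]
grip_width: -0.001
finger_force: 0.5
```

Emit:
{"fn": "shift_gripper", "kwargs": {
  "segments": [
    {"dz": 0.001},
    {}
  ]
}}

```text
clock: 10.22
eef_pos: [0.5526, -0.1278, 0.0861]
tool_rot: [0.068, 0.998, -0.0, 0.0]
force: [-1.1, 0.9, 5.3]
grip_width: 0.001
finger_force: 2.7
```

Emit:
{"fn": "shift_gripper", "kwargs": {
  "segments": [
    {"dz": 0.0015},
    {}
  ]
}}

```text
clock: 10.48
eef_pos: [0.5528, -0.1278, 0.0859]
tool_rot: [0.068, 0.998, -0.0, 0.0]
force: [-6.7, 2.6, 21.5]
grip_width: 0.002
finger_force: 10.7
```

Emit:
{"fn": "shift_gripper", "kwargs": {
  "segments": [
    {"dz": -0.030},
    {"dx": 0.028,"dy": 0.041},
    {"dx": 0.028,"dy": 0.040},
    {"dz": 0.010},
    {"dz": 0.010}
  ]
}}

```text
clock: 11.1
eef_pos: [0.5084, -0.0401, 0.0938]
tool_rot: [0.068, 0.998, -0.0, 0.0]
force: [0.7, 0.0, 0.7]
grip_width: -0.002
finger_force: 0.0
```

Emit:
{"fn": "shift_gripper", "kwargs": {
  "segments": [
    {"dz": 0.0015},
    {}
  ]
}}

```text
clock: 11.35
eef_pos: [0.5082, -0.0405, 0.0925]
tool_rot: [0.069, 0.998, -0.0, -0.0]
force: [-0.5, -0.2, 1.2]
grip_width: -0.001
finger_force: 0.4
```

Emit:
{"fn": "shift_gripper", "kwargs": {
  "segments": [
    {"dz": 0.002},
    {"dz": 0.002},
    {}
  ]
}}

```text
clock: 11.72
eef_pos: [0.5079, -0.04, 0.0885]
tool_rot: [0.068, 0.998, -0.0, -0.0]
force: [-0.6, -0.7, -0.4]
grip_width: 0.001
finger_force: 0.0
```

Emit:
{"fn": "shift_gripper", "kwargs": {
  "segments": [
    {"dz": 0.001},
    {}
  ]
}}

```text
clock: 11.98
eef_pos: [0.508, -0.0399, 0.0876]
tool_rot: [0.068, 0.998, -0.0, -0.0]
force: [-0.2, 0.0, 0.4]
grip_width: 0.003
finger_force: 0.0
```

Emit:
{"fn": "shift_gripper", "kwargs": {
  "segments": [
    {"dz": 0.001},
    {}
  ]
}}

```text
clock: 12.22
eef_pos: [0.5081, -0.0399, 0.0867]
tool_rot: [0.068, 0.998, -0.0, 0.0]
force: [0.8, -0.1, 1.7]
grip_width: 0.001
finger_force: 0.5
```

Emit:
{"fn": "shift_gripper", "kwargs": {
  "segments": [
    {"dz": 0.001},
    {}
  ]
}}

```text
clock: 12.48
eef_pos: [0.5081, -0.0399, 0.086]
tool_rot: [0.068, 0.998, -0.0, 0.0]
force: [-1.4, 1.3, 6.5]
grip_width: -0.0
finger_force: 3.1
```

Emit:
{"fn": "shift_gripper", "kwargs": {
  "segments": [
    {"dz": 0.0015},
    {}
  ]
}}

```text
clock: 12.72
eef_pos: [0.5082, -0.0399, 0.0858]
tool_rot: [0.068, 0.998, -0.0, 0.0]
force: [-9.1, 0.9, 25.6]
grip_width: 0.001
finger_force: 12.9
```

Now I'll lift straight up, move back clear of the view, and look.

Emit:
{"fn": "shift_gripper", "kwargs": {
  "segments": [
    {"dz": -0.040},
    {"dz": -0.050},
    {"dz": -0.050},
    {"dx": 0.02,"dy": 0.05},
    {"dx": 0.02,"dy": 0.05}
  ]
}}

```text
clock: 13.35
eef_pos: [0.4818, 0.0655, 0.2247]
tool_rot: [0.069, 0.998, 0.0, 0.001]
force: [0.2, 0.1, 0.7]
grip_width: -0.001
finger_force: 0.0
```

Emit:
{"fn": "shift_gripper", "kwargs": {
  "segments": [
    {"dx": 0.02,"dy": 0.05},
    {"dx": 0.02,"dy": 0.05},
    {"dx": 0.02,"dy": 0.05},
    {}
  ]
}}

```text
clock: 13.85
eef_pos: [0.442, 0.224, 0.2241]
tool_rot: [0.066, 0.998, 0.0, -0.0]
force: [-0.7, -0.5, 0.6]
grip_width: 0.005
finger_force: 0.0
```

```bash
python3 - <<'E'
from plant import r
import cv2,numpy as np
o=[]
for n,y,x in(("top",165,285),("scene",170,278)):
    i=r.read_camera(n)["image"][y:y+64,x:x+85,::-1];o.append(cv2.resize(i,(400,301),interpolation=cv2.INTER_CUBIC))
    b=cv2.imread(f"pics/{n}1.png")[y:y+64,x:x+85];o.append(cv2.resize(b,(400,299),interpolation=cv2.INTER_CUBIC))
cv2.imwrite("pics/after.png",np.hstack([np.vstack(o[:2]),np.vstack(o[2:])]))
E
```

```text
(no output)
```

View pics/after.png

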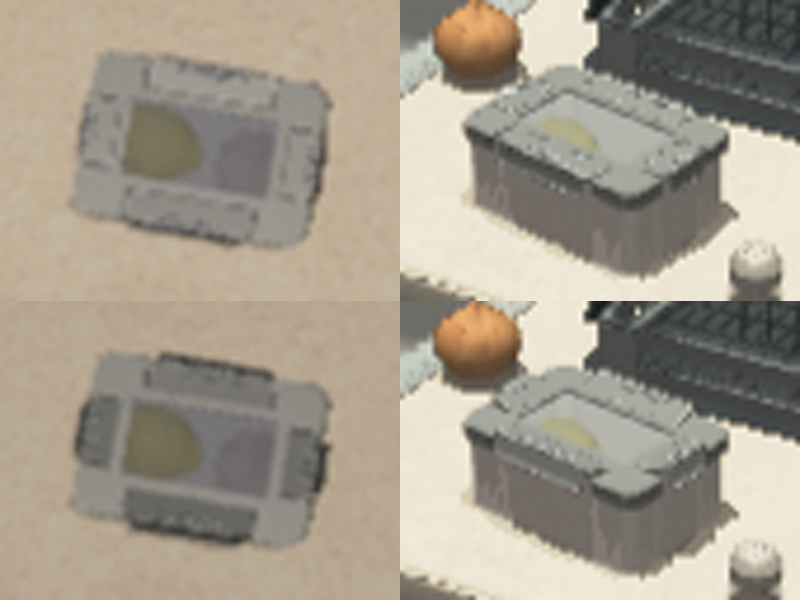

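The top row (after) shows all four sections level with the frame, at about (210,80), (300,145), (190,215) and (100,130). In the bottom row (before) they stood up. The box has not moved.

```bash
python3 -c "
from plant import r
print(r.sign_off())"
```

```text
the job is handed in; nothing more can be done
None
```

I pressed down all four sides of the grey lid's rim; in the final pictures they lie level with the frame, the box has not visibly moved, and the job is handed in at about 14 s of the 45 s allowed.

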